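# Load and start the slide drying chamber

## Task

Stand the conical flask upright in the middle of the blue mat, so that the lid can open, then swing the drying chamber's lid right over past upright and ease it down onto its open stop without letting it drop. Lift every slide carrier off its hook on the drain stand and set it gently, upright, on the chamber floor, then swing the lid back over, ease it fully shut without letting it drop, and press the green start button all the way. Leave the beaker, cardboard box, jar, marker and tube block where they are, and leave the flask standing on the mat.

Things in the scene. Friction and masses are not known exactly. Their poses are not given: they have to be found in the camera images.
- chamber: drying chamber, fixed: white open box 272 (its x) by 172 (its y) by 120 mm high, walls and floor 6 mm thick. Origin: centre of its underside on the bench, z up. The lid hinges on top of its +y wall. On the +y side also a grey pod (66 mm high) with the start button, and two black stop arms at x +-125 mm, out to y 151 mm, 131 mm high
- chamber_floor (a point): centre of the chamber's inner floor, 6 mm above the bench; axes as the chamber. Inside 260 mm (x) by 160 mm (y), 114 mm deep, no dividers. Four carriers fit in two rows of two: centres at x +-65 mm, y +-40 mm, crossbars along x; about 6 mm remain between the tabs and the shut lid
- lid (a joint): angle of the amber lid (rad): 0 shut, about 1.57 upright, 2.75 resting on the open stop, leaning out over the bench on the chamber's +y side. It swings freely, lightly damped, and falls to either side if let go; mass 0.5 to 0.75 kg, about 3 N at the bar
- lid_hinge (a point): middle of the lid's hinge axis, which runs along the chamber's x, about 125 mm above the bench: the centre of the grip bar's circle, radius 216 mm
- lid_bar (a point): middle of the lid's red round grip bar: 14 mm thick, parallel to the hinge, free over 138 mm between its end posts, 40 mm beyond the lid's free edge in the lid's plane. It can be pinched from above across the bar at any lid angle, turning between the fingers. Shut it is 125 mm above the bench, 37 mm off the chamber's -y wall; open 207 mm up. On the open stop open the fingers only about 10 mm a side
- start (a joint): travel of the green start button (m), 0 up to 0.006 fully pressed; springs back, about 5 N
- start_top (a point): centre of the top of the green start button, 30 mm diameter, pressed straight down; on the grey pod beside the hinge, beneath the lid when that is open
- stand: drain stand, fixed: blue tray 220 x 210 mm, two posts, four flat steel hooks with red upturned tips. Origin: centre of its underside, z up. Hooks at its x +-50 mm point to its +y and -y: strip 14 mm wide, 6 mm thick, top face 95 mm above the bench; red tip 62 to 67 mm out, 12 mm above the strip. Carriers hang 52 mm out. Nothing of it is above 107 mm
- carrier1: slide carrier: 60 (x) x 40 (y) x 35 mm steel basket of glass slides, 0.11 to 0.22 kg; end uprights at x +-27 mm hold a crossbar along x (8 mm thick, 70 to 78 mm up) topped at mid length by a yellow tab 26 (x) x 12 (y) mm, 78 to 108 mm up. Open window 35 to 70 mm up. Origin: centre of underside. Hangs by mid crossbar on a hook, underside 25 mm above the bench, +y pointing outward as the hook does
- carrier2: slide carrier, just like carrier1; two to four of the carriers are present, the others absent (None). To unhook: pinch the tab across y, lift 13 to 28 mm (about 19), go at least 45 mm along its +y, then raise
- carrier3: slide carrier, just like carrier1 (its +y points outward from its hook too); may be absent (None)
- carrier4: slide carrier, just like carrier1 (its +y points outward from its hook too); may be absent (None)
- flask: conical flask standing on the bench where the lid would come down: white, base 104 mm diameter, tapering to a 28 mm neck at 125 mm, with a dark rubber stopper 32 mm diameter from 130 to 178 mm above its underside (grip it there). Origin: centre of its underside. Low centre of mass, slides rather than tips. 0.25 to 0.45 kg
- mat: square blue mat fixed to the bench, 140 x 140 mm, 4 mm thick. Origin: centre of its underside
- beaker: glass beaker 68 mm diameter, 85 mm high, bystander; origin centre of underside
- slidebox: cardboard box 100 x 70 x 35 mm, bystander; origin centre of underside
- jar: amber jar 64 mm diameter, 90 mm high, bystander; origin centre of underside
- marker: white and blue marker pen 130 mm long, 16 mm thick, lying on the bench, bystander; origin at its underside, mid length
- tubeblock: orange tube block 70 x 150 x 45 mm, bystander; origin centre of underside
Not all that is in view belongs to the job. Leave any pink, purple or red look-alike of the carrier3 alone.

How it is judged:
On the way, in this order (a step that is already met when the one before it is completed fails the run):
1. the conical flask stands on the mat, let go, with the lid still shut (horizontal distance between flask and mat below 0.035 m and height (world z) of flask below 0.012 m and angle between flask's own z axis and vertical below 0.15 rad and linear speed of flask below 0.05 m/s and contact force between the fingers and flask below 0.2 N and value of joint lid below 0.3 rad), for 0.2 s.
2. the lid lies on its open stop (value of joint lid above 2.69 rad and velocity of joint lid below 0.05 rad/s), for 0.4 s.
3. every carrier stands upright on the chamber floor, let go, the lid still open (x of carrier1 in the frame of chamber between -0.13 and 0.13 m and y of carrier1 in the frame of chamber between -0.08 and 0.08 m and z of each of carrier1, carrier2, carrier3, carrier4 in the frame of chamber below 0.016 m and angle between each of carrier1, carrier2, carrier3, carrier4's own z axis and vertical below 0.2 rad and linear speed of each of carrier1, carrier2, carrier3, carrier4 below 0.05 m/s and contact force between the fingers and carrier1 below 0.2 N and x of carrier2 in the frame of chamber between -0.13 and 0.13 m and y of carrier2 in the frame of chamber between -0.08 and 0.08 m and contact force between the fingers and carrier2 below 0.2 N and x of carrier3 in the frame of chamber between -0.13 and 0.13 m and y of carrier3 in the frame of chamber between -0.08 and 0.08 m and contact force between the fingers and carrier3 below 0.2 N and x of carrier4 in the frame of chamber between -0.13 and 0.13 m and y of carrier4 in the frame of chamber between -0.08 and 0.08 m and contact force between the fingers and carrier4 below 0.2 N and value of joint lid above 2.6 rad), for 0.3 s.
4. the lid is fully shut over them and let go (value of joint lid below 0.04 rad and contact force between the fingers and chamber below 0.3 N), for 0.3 s.
5. the start button is pressed all the way, the lid shut (value of joint start above 0.0045 m and value of joint lid below 0.04 rad), for 0.05 s.
At the end, for the whole second after the job is handed in: Every carrier present stands upright (within 0.2 rad) on the chamber floor, inside its walls, at rest and released; the lid is shut (under 0.04 rad); the button has sprung back; the conical flask stands upright on the mat, within 35 mm of its centre, released (x of carrier1 in the frame of chamber between -0.13 and 0.13 m and y of carrier1 in the frame of chamber between -0.08 and 0.08 m and z of each of carrier1, carrier2, carrier3, carrier4 in the frame of chamber below 0.016 m and angle between each of carrier1, carrier2, carrier3, carrier4's own z axis and vertical below 0.2 rad and linear speed of each of carrier1, carrier2, carrier3, carrier4, flask below 0.05 m/s and contact force between the fingers and carrier1 below 0.2 N and x of carrier2 in the frame of chamber between -0.13 and 0.13 m and y of carrier2 in the frame of chamber between -0.08 and 0.08 m and contact force between the fingers and carrier2 below 0.2 N and x of carrier3 in the frame of chamber between -0.13 and 0.13 m and y of carrier3 in the frame of chamber between -0.08 and 0.08 m and contact force between the fingers and carrier3 below 0.2 N and x of carrier4 in the frame of chamber between -0.13 and 0.13 m and y of carrier4 in the frame of chamber between -0.08 and 0.08 m and contact force between the fingers and carrier4 below 0.2 N and horizontal distance between flask and mat below 0.035 m and height (world z) of flask below 0.012 m and angle between flask's own z axis and vertical below 0.15 rad and contact force between the fingers and flask below 0.2 N and value of joint lid below 0.04 rad and value of joint start below 0.002 m); the robot touches nothing.
It fails at once if the lid slams on the open stop (faster than 1.2 rad/s in the last 0.3 rad) (value of joint lid above 2.45 rad and velocity of joint lid above 1.2 rad/s).
It fails at once if the lid slams shut (faster than 1.2 rad/s in the last 0.3 rad) (value of joint lid below 0.3 rad and velocity of joint lid below -1.2 rad/s).
It fails at once if a carrier is dropped into the chamber (faster than 0.7 m/s within 60 mm of the floor) ((x of carrier1 in the frame of chamber between -0.13 and 0.13 m and y of carrier1 in the frame of chamber between -0.08 and 0.08 m and z of carrier1 in the frame of chamber below 0.066 m and linear speed of carrier1 above 0.7 m/s) or (x of carrier2 in the frame of chamber between -0.13 and 0.13 m and y of carrier2 in the frame of chamber between -0.08 and 0.08 m and z of carrier2 in the frame of chamber below 0.066 m and linear speed of carrier2 above 0.7 m/s) or (x of carrier3 in the frame of chamber between -0.13 and 0.13 m and y of carrier3 in the frame of chamber between -0.08 and 0.08 m and z of carrier3 in the frame of chamber below 0.066 m and linear speed of carrier3 above 0.7 m/s) or (x of carrier4 in the frame of chamber between -0.13 and 0.13 m and y of carrier4 in the frame of chamber between -0.08 and 0.08 m and z of carrier4 in the frame of chamber below 0.066 m and linear speed of carrier4 above 0.7 m/s)).
It fails at once if a bystander is moved more than 50 mm (distance of any of beaker, slidebox, jar, marker, tubeblock from where it was at the start of the episode above 0.05 m).
Of carrier1, carrier2, carrier3, carrier4 only 2 to 4 are there at a start; the rules pass over those that are not, and their reading is None.
At some moment in a run one of flask may be knocked a few centimetres aside while the robot is not near it.
It also fails if it takes over 210 s, if anything falls off the work surface, if the arm or the gripper's body presses on something with over 40 N, if the wrist force passes 120 N, or if a joint passes its speed limit or range.

## Robot

A 6-joint arm with a two-finger parallel gripper is mounted at the origin on the work surface. World frame = base frame: x ahead of the robot, y to its left, z up, the work surface at z = 0. Lengths are in m, angles in rad, forces in N, time in s.
With the tool pointing down it reaches from about 0.2 to 0.875 m from the base axis. Payload 3.4 kg.
Tool frame: the origin (TCP) lies between the finger pads; the fingertips stand 25 mm ahead of it and the grasp point (between the pads) lies 6 mm ahead of it (r.nose_length is the z of the fingertips in the tool frame, in m); z points along the fingers, y is the line along which they close (so a half turn about z gives the same grasp; the last joint's range is limited). The gripper opens to 94 mm and grips with 3 to 60 N. Pads are 16 mm wide; open, the fingers measure 119 mm over their backs; the gripper's body (75 mm by 177 mm) begins 78 mm behind the grasp point.
Start: joints at [-1.253, 0.276, 1.505, -0, 1.361, -0.121], TCP at [0.244, -0.521, 0.23] pointing down, gripper open.
Joint ranges: [-2.89, 2.89], [-0.75, 2.08], [0.22, 2.7], [-1.18, 4.32], [0.11, 2.71], [-2.7, 2.7]. Speed limits (rad/s): [2.57, 2.57, 3.14, 3.14, 3.14, 3.14].

## Interface

Orientations are given as a unit quaternion [w, x, y, z].
In Python, from plant import r, gripper_to, inverse_kinematics, vision, models, telemetry gives the robot as it stands. Calls block until the motion is done:
- r.move_to(position, orientation): joint-space move of the TCP to a pose.
- r.move_l(position, rot=None, vel=0.15, guard=None): straight line of the TCP; rot=None keeps the orientation; vel is the mean speed in m/s. With guard (N) it stops when the force on the tool has changed by that much, and returns True; else False.
- r.movej(angles): joint-space move.
- gripper_to(opening, f_grip=None): finger opening in m; f_grip is the grip in N (None keeps the last); returns when the fingers have stopped.
- r.hold(seconds).
- inverse_kinematics(position, orientation): joint angles nearest the present ones, or None.
- vision.snapshot(name): name is "side" or "top" or "wrist"; returns the picture (400x640x3 uint8, red, green, blue); there is no depth.
- vision.get_calibration(name): a dict with "fx", "fy", "cx", "cy" (pixels), "position" and "orientation" of the camera in the world. Camera axes: x right, y down, z forward; pixel columns grow to the right and rows downward; lengths in m; the calibration is good to about 2 mm. A picture is of the moment at which its call begins: read the wrist's pose just before it. get_calibration takes no time and is no camera call; for the wrist camera it gives the pose at the moment of the call.
A pose or a line that the arm cannot do raises r.PlanningError and nothing moves.
- r.sign_off(): hands the job in; it is judged then, once.
Trained networks look in the newest picture that a camera, given by its name, has taken for a name from the list of things; names that differ only in an ending like _2 or _b are one class to them, and where a whole thing is asked for, a point or a joint stands for the part that bears it (a point fixed in the world has none). Each returns a list of dicts, best first, with "score" (0 to 1); they miss things now and then, are a little off and sometimes report something else, mostly with a low value. They report only what shows in the picture. A call takes as long as a camera call. They do not tell look-alikes from the thing itself.
- models.boxes_of(thing, camera): "at" ([x, y, z] in m, in world coordinates, good to about 4 mm: the middle of the surface that is visible of it).
- models.regions_of(thing, camera): "pixels" (400x640 bool, what is visible of it).
- models.mark_of(thing, camera): "at" ([x, y, z] in m, in world coordinates, good to about 4 mm: a listed point, or the origin of a listed thing).
Readings, each from a call of its own:
- telemetry.current_t(): time.
- telemetry.current_joints(): joint angles.
- telemetry.current_dq(): joint speeds.
- telemetry.current_joint_efforts(): joint torques, N m.
- telemetry.current_ee_pos(): TCP position.
- telemetry.current_tool_rot(): TCP orientation.
- telemetry.current_wrist_force(): force on the tool from outside, world axes, zero at the start.
- telemetry.current_torque(): the same for the moment, N m.
- telemetry.current_opening(): finger opening in m.
- telemetry.current_finger_force(): force on a finger pad.
Only numpy, scipy, OpenCV 4.12 (cv2) and the standard library are available. Lean on these libraries where they do the work, as an engineer would, in place of code of your own. Each camera call takes 0.05 s, during which the arm holds its last target. There are 200 camera calls.

## Working session

There is one attempt and no reset: what is moved stays moved. The work goes in short steps, each a Python script; the robot and the scene stay as the last script left them, time stands still between calls to the robot, and variables do not carry over. Pictures are saved under pics/ and viewed, at most 14 in all, crops included, and the job is handed in when it is done.

```bash
ls; mkdir -p pics
python3 - <<'E'
from plant import r, vision, models, telemetry
import cv2
for c in ("top","side"):
    im=vision.snapshot(c); cv2.imwrite(f"pics/{c}0.png",im[:,:,::-1])
    k=vision.get_calibration(c); print(c,[ (a,b) for a,b in k.items()])
    for t in ["chamber","chamber_floor","lid_hinge","lid_bar","start_top","stand","carrier1","flask","mat","beaker","slidebox","jar","marker","tubeblock"]:
        print(t,[( [round(float(v),3) for v in d["at"]],round(float(d["score"]),2)) for d in models.mark_of(t,c)[:7]])
print(telemetry.current_t(),telemetry.current_tool_rot())
E
```

```text
pics
top [('fx', 423.7874316421735), ('fy', 423.7874316421735), ('cx', 313.9636939494385), ('cy', 200.04820534734424), ('position', array([ 0.32956325, -0.05975765,  1.4781783 ])), ('orientation', array([ 0.04341205, -0.69660149,  0.71551045, -0.03010913]))]
chamber [([0.533, 0.009, -0.001], 0.8), ([0.772, 0.066, -0.003], 0.51)]
chamber_floor []
lid_hinge [([0.543, 0.092, 0.13], 0.93)]
lid_bar [([0.521, -0.12, 0.123], 0.84), ([0.536, 0.006, -0.001], 0.19)]
start_top [([0.474, 0.143, 0.094], 0.45)]
stand [([0.535, -0.329, -0.001], 0.64)]
carrier1 [([0.606, -0.311, 0.023], 0.75), ([0.64, 0.376, 0.001], 0.7), ([0.467, -0.35, 0.028], 0.66), ([0.318, -0.481, 0.001], 0.63), ([0.281, -0.353, -0.001], 0.59)]
flask [([0.573, 0.213, 0.002], 0.83), ([0.602, -0.311, 0.025], 0.54)]
mat [([0.485, 0.406, 0.0], 0.74)]
beaker [([0.367, 0.242, -0.0], 0.74)]
slidebox [([0.361, -0.204, 0.005], 0.93), ([0.485, 0.405, -0.001], 0.72), ([0.537, -0.329, -0.001], 0.41)]
jar [([0.738, -0.168, 0.004], 0.84), ([0.521, -0.118, 0.125], 0.16)]
marker [([0.641, 0.377, -0.001], 0.65)]
tubeblock [([0.538, -0.327, 0.00
[... 475 characters left out ...]
0.568, 0.213, 0.002], 0.57), ([0.475, 0.141, 0.087], 0.41)]
stand [([0.536, -0.327, 0.002], 0.91)]
carrier1 [([0.313, -0.477, 0.001], 0.86), ([0.19, -0.324, -0.001], 0.82), ([0.605, -0.306, 0.024], 0.77), ([0.282, -0.352, -0.0], 0.69), ([0.468, -0.349, 0.023], 0.51)]
flask [([0.572, 0.21, 0.002], 0.7)]
mat [([0.606, -0.305, 0.023], 0.71), ([0.487, 0.408, -0.002], 0.69), ([0.525, -0.115, 0.127], 0.47)]
beaker [([0.368, 0.24, -0.002], 0.57), ([0.469, -0.348, 0.028], 0.39)]
slidebox [([0.361, -0.201, -0.001], 0.62)]
jar [([0.739, -0.164, 0.002], 0.91)]
marker [([0.64, 0.376, 0.0], 0.76)]
tubeblock [([0.779, 0.062, -0.003], 0.61)]
1.5 [2.97370167e-05 9.76025860e-01 2.17654588e-01 1.01617216e-05]
```

View pics/top0.png

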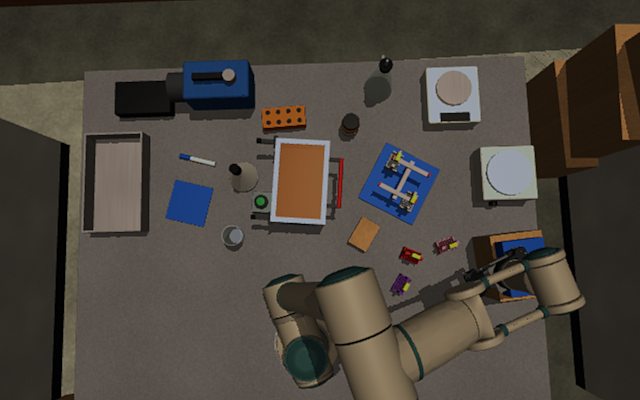

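View pics/side0.png

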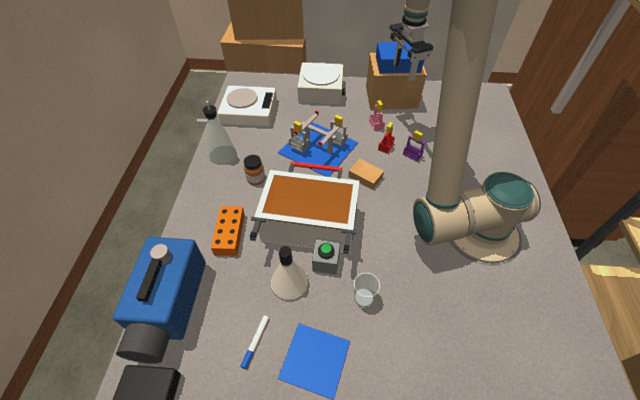

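The top view shows the flask at (243,175), the mat at (190,203), the shut lid with its red bar at (340,183), and the stand at (400,183). Yellow tabs show at (398,155) and (412,200). The purple, red and pink decoys sit at (400,285), (410,255) and (445,243). The side view agrees. I'll move the flask first, then inspect the stand from close by.

```bash
cat > h.py <<'E'
from plant import r, gripper_to, inverse_kinematics, vision, models, telemetry
import numpy as np, cv2
from scipy.spatial.transform import Rotation as R
def q_of(a):
    x,y,z,w=(R.from_euler('z',a)*R.from_euler('x',np.pi)).as_quat(); return np.array([w,x,y,z])
def down(p,phi):
    """tool-down quaternion, fingers closing along world angle phi; of both half turns the one with j6 nearest 0"""
    best=None
    for a in (phi+np.pi/2,phi-np.pi/2):
        j=inverse_kinematics(p,q_of(a))
        if j is not None and (best is None or abs(j[5])<best[0]): best=(abs(j[5]),q_of(a))
    return best[1]
def marks(t,c,n=6):
    return [(np.array(d["at"]),float(d["score"])) for d in models.mark_of(t,c)[:n]]
def show(t,c): print(t,c,[(a.round(4).tolist(),round(s,2)) for a,s in marks(t,c)])
def snap(c,name=None):
    im=vision.snapshot(c)
    if name: cv2.imwrite(f"pics/{name}.png",im[:,:,::-1])
    return im
def st():
    print("t",round(telemetry.current_t(),1),"pos",telemetry.current_ee_pos().round(4) if hasattr(telemetry.current_ee_pos(),'round') else telemetry.current_ee_pos(),"op",round(float(telemetry.current_opening()),4),"F",np.round(telemetry.current_wrist_force(),1),"ff",np.round(telemetry.current_finger_force(),1))
def place_flask(fxy,mxy,phi=0.0):
    p=np.array([*fxy,0.33]); q=down(p,phi)
    r.move_to(p,q); gripper_to(0.07,20)
    snap("side"); show("flask","side"); snap("top"); show("flask","top"); show("mat","top")
    r.move_l([*fxy,0.160],vel=0.2); gripper_to(0.0,20); st()
    r.move_l([*fxy,0.215],vel=0.15); st()
    r.move_l([*mxy,0.215],vel=0.2)
    print("touch",r.move_l([*mxy,0.161],vel=0.05,guard=3)); st()
    gripper_to(0.07); r.move_l([*mxy,0.33],vel=0.2)
    r.hold(.3); snap("wrist"); snap("side"); show("flask","side"); show("flask","wrist")
E
python3 - <<'E'
from h import *
r.move_l([0.244,-0.521,0.36]) 
place_flask([0.5725,0.2115],[0.486,0.407],0.0)
E
```

```text
flask side [([0.5691, 0.2149, 0.0003], 0.95)]
flask top [([0.5716, 0.2161, 0.0018], 0.74), ([0.6415, 0.3791, 0.0005], 0.3)]
mat top [([0.4857, 0.4059, -0.0036], 0.77), ([0.5237, -0.1204, 0.1235], 0.16)]
t 7.8 pos [0.5727 0.2115 0.1601] op 0.0319 F [ 0.6 -0.2 -0.1] ff 20.0
t 8.4 pos [0.5719 0.2114 0.2142] op 0.0316 F [ 0.5 -0.3 -3.7] ff 20.0
touch True
t 10.5 pos [0.4855 0.4068 0.1638] op 0.0317 F [ 0.1 -0.5  3.8] ff 20.0
flask side [([0.4859, 0.4051, 0.0033], 0.6)]
flask wrist [([0.4848, 0.4094, 0.0015], 0.75)]
```

Run:
```python
from h import *
def at(x,y,z,phi): p=np.array([x,y,z]); r.move_to(p,down(p,phi))
at(0.5,0.0,0.45,np.pi/2-.09); r.hold(.3)
print(vision.get_calibration("wrist")); snap("wrist","w1")
for t in ["chamber","lid_hinge","lid_bar","start_top"]: show(t,"wrist")
at(0.53,-0.30,0.40,np.pi/2); r.hold(.3)
snap("wrist","w2")
for t in ["stand","carrier1","lid_bar"]: show(t,"wrist")
snap("top"); 
for t in ["lid_bar","lid_hinge","chamber"]: show(t,"top")
st()
```

```text
{'fx': 308.5572595327505, 'fy': 308.5572595327505, 'cx': 321.2896008368453, 'cy': 197.29483779710264, 'position': array([ 0.58227793, -0.00606805,  0.60317966]), 'orientation': array([-0.09652414, -0.66810134,  0.73014299,  0.1059005 ])}
chamber wrist [([0.5391, 0.0138, 0.0044], 0.86)]
lid_hinge wrist [([0.5436, 0.0974, 0.1251], 0.89)]
lid_bar wrist []
start_top wrist [([0.4735, 0.1428, 0.0826], 0.57)]
stand wrist [([0.5336, -0.3263, 0.0037], 0.93)]
carrier1 wrist [([0.6012, -0.3062, 0.0249], 0.69), ([0.4643, -0.3501, 0.024], 0.63), ([0.1877, -0.3194, 0.0016], 0.63), ([0.2823, -0.3519, -0.006], 0.6), ([0.3179, -0.4714, 0.0007], 0.58)]
lid_bar wrist [([0.5204, -0.1187, 0.1248], 0.59)]
lid_bar top [([0.5232, -0.1176, 0.1215], 0.82)]
lid_hinge top [([0.5397, 0.0922, 0.1269], 0.93), ([0.4651, -0.3471, 0.0282], 0.33)]
chamber top [([0.5335, 0.0086, 0.0017], 0.85)]
t 16.8 pos [ 0.53 -0.3   0.4 ] op 0.0702 F [ 0.5 -0.5  0.6] ff 0.0
```

View pics/w2.png

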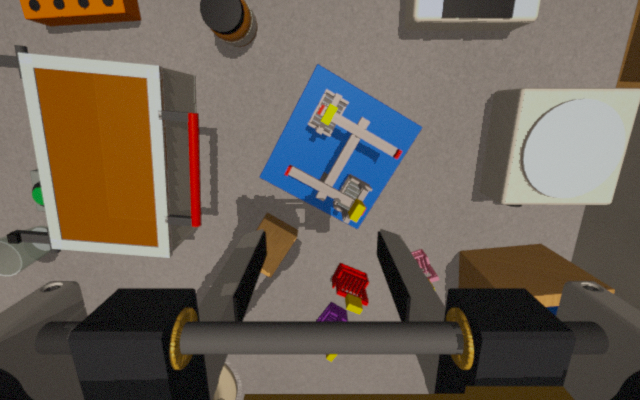

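View pics/w1.png

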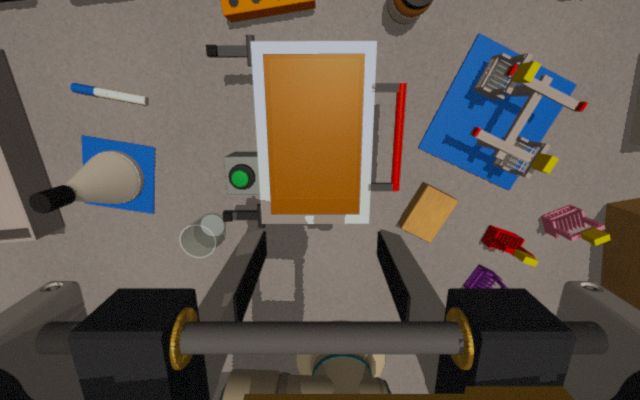

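There are only two carriers on the stand, with tabs at (330,115) and (357,210) in w2. The one at (0.604,-0.309) points outward to the chamber side and the one at (0.467,-0.349) points away from it. The flask stands on the mat. Next I'll refine the bar's line from its red pixels and grasp it.

```bash
cat >> h.py <<'E'
def ray_plane(k,uv,z):
    w,x,y,zz=k["orientation"]; Rm=R.from_quat([x,y,zz,w])
    uv=np.atleast_2d(uv).astype(float)
    d=Rm.apply(np.c_[(uv[:,0]-k["cx"])/k["fx"],(uv[:,1]-k["cy"])/k["fy"],np.ones(len(uv))])
    return k["position"]+d*((z-k["position"][2])/d[:,2])[:,None]
def bar_line(c,z,near=(0.522,-0.119),rad=0.09):
    k=vision.get_calibration(c); im=snap(c).astype(int)
    v,u=np.nonzero((im[...,0]>90)&(im[...,1]<0.35*im[...,0])&(im[...,2]<0.35*im[...,0]))
    p=ray_plane(k,np.c_[u,v],z)[:,:2]; p=p[np.linalg.norm(p-near,axis=1)<rad]
    c0=p.mean(0); ax=np.linalg.svd(p-c0,full_matrices=False)[2][0]; ax*=np.sign(ax[0]); s=(p-c0)@ax
    mid=c0+ax*(s.min()+s.max())/2
    return mid,np.arctan2(ax[1],ax[0]),s.max()-s.min()
E
python3 - <<'E'
from h import *
print("top",bar_line("top",0.127)); print("wrist",bar_line("wrist",0.127))
p=np.array([0.50,-0.16,0.33]); r.move_to(p,down(p,np.pi/2-.09)); r.hold(.3)
snap("wrist"); show("lid_bar","wrist"); show("lid_hinge","wrist"); print("wrist",bar_line("wrist",0.127))
E
```

```text
top (array([ 0.52589923, -0.1206249 ]), np.float64(-0.08624448215230954), np.float64(0.15963943492453836))
wrist (array([ 0.52292181, -0.11878237]), np.float64(-0.08661696047727703), np.float64(0.1629774622879825))
lid_bar wrist [([0.5254, -0.1196, 0.1293], 0.94)]
lid_hinge wrist [([0.5415, 0.0972, 0.1279], 0.58)]
wrist (array([ 0.52362779, -0.11853742]), np.float64(-0.08617580136631868), np.float64(0.16168096443552377))
```

```bash
cat >> h.py <<'E'
YAW=-0.0863; CX=np.array([np.cos(YAW),np.sin(YAW),0]); CY=np.array([-np.sin(YAW),np.cos(YAW),0]); Z=np.array([0,0,1.])
BAR0=np.array([0.5235,-0.119,0.125]); HINGE=BAR0+0.216*CY
def bar_at(th): return HINGE+0.216*(-np.cos(th)*CY+np.sin(th)*Z)
TCP=np.array([0,0,0.006])
def swing(ths,off,vel):
    for i,th in enumerate(ths):
        r.move_l(bar_at(th)+TCP+off,vel=vel(th))
        if i%2: print(round(th,2),np.round(telemetry.current_wrist_force(),1),end=' ')
    print()
E
python3 - <<'E'
from h import *
gripper_to(0.036,20)
p=bar_at(0)+TCP; q=down(p+[0,0,.1],np.pi/2+YAW)
r.move_to(p+[0,0,.1],q); print(r.move_l(p,vel=0.1,guard=6)); st()
gripper_to(0,20); st()
swing(np.arange(0.1,1.01,0.15),0,lambda t:0.08); st()
E
```

```text
False
t 20.4 pos [ 0.5241 -0.1192  0.1317] op 0.0357 F [-1.2  0.7  0.4] ff 0.0
t 20.9 pos [ 0.5237 -0.1192  0.1313] op 0.0133 F [ 0.5 -0.3  1.2] ff 20.0
0.25 [ 3.1  2.5 -3.5] 0.55 [ 3.7  3.5 -5.1] 0.85 [ 2.8 -2.6 -0.7] 
t 24.6 pos [ 0.532  -0.0215  0.3137] op 0.013 F [ 0.2 -6.2  6.1] ff 20.0
```

Run:
```python
from h import *
swing(np.arange(1.15,2.36,0.15),0,lambda t:0.08); st()
swing([2.45,2.55,2.62,2.68,2.72,2.75],0,lambda t:0.04); st()
```

```text
1.3 [ 1.6 -3.9  6.2] 1.6 [ 3.1 -0.7  1.3] 1.9 [ 1.7  0.4 -0. ] 2.2 [ 1.8  0.2 -2.4] 
t 29.7 pos [0.5552 0.2478 0.2842] op 0.0135 F [ 0.4  0.6 -0.8] ff 20.0
2.55 [ 1.9 -0.7 -2.2] 2.68 [ 2.3  0.3 -1.5] 2.75 [ 3.1  1.9 -1.9] 
t 32.7 pos [0.5594 0.2953 0.2131] op 0.0133 F [ 3.1  1.9 -1.9] ff 20.0
```

Run:
```python
from h import *
print(r.move_l(bar_at(2.80)+TCP,vel=0.02,guard=5)); st(); r.hold(.5)
p=telemetry.current_ee_pos()
gripper_to(0.034); r.hold(.3); st()
r.move_l(np.array(p)+[0,0,.12],vel=0.12); r.hold(.2)
snap("wrist"); show("lid_bar","wrist"); snap("side","s2"); show("lid_bar","side"); show("flask","side"); show("flask","wrist")
```

```text
True
t 33.1 pos [0.5596 0.2968 0.209 ] op 0.0135 F [-0.7  0.1  3.1] ff 20.0
t 34.4 pos [0.5603 0.2969 0.2083] op 0.0336 F [ 0.4 -1.2  0. ] ff 0.0
lid_bar wrist [([0.5597, 0.2978, 0.1942], 0.65)]
lid_bar side [([0.5624, 0.3014, 0.1999], 0.84)]
flask side [([0.4832, 0.4109, 0.0018], 0.86)]
flask wrist [([0.483, 0.4111, 0.004], 0.82)]
```

View pics/s2.png

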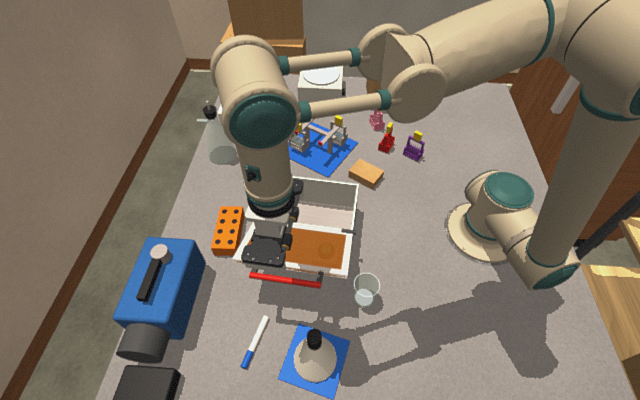

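The lid rests on its open stop, with the bar at (285,280), and the flask is still on the mat at (315,358). Next I'll measure the tabs.

```bash
cat >> h.py <<'E'
def tabs(c,z=0.12):
    k=vision.get_calibration(c); im=snap(c); hsv=cv2.cvtColor(im,cv2.COLOR_RGB2HSV)
    m=cv2.inRange(hsv,(22,150,90),(35,255,255)); n,_,s,ce=cv2.connectedComponentsWithStats(m)
    for i in range(1,n):
        if s[i,4]>20: print("tab",c,ray_plane(k,ce[i],z)[0].round(4),s[i,4])
E
python3 - <<'E'
from h import *
for x,y in ((0.53,-0.31),(0.42,-0.31)):
    p=np.array([x,y,0.36]); r.move_to(p,down(p,np.pi/2)); r.hold(.3)
    tabs("wrist"); show("carrier1","wrist"); show("stand","wrist")
snap("wrist","w3"); st()
E
```

```text
tab wrist [ 0.6024 -0.3078  0.12  ] 217
tab wrist [ 0.4647 -0.3515  0.12  ] 220
tab wrist [ 0.3119 -0.3507  0.12  ] 144
tab wrist [ 0.2123 -0.3195  0.12  ] 183
carrier1 wrist [([0.2829, -0.354, -0.0003], 0.9), ([0.4618, -0.3521, 0.0266], 0.79), ([0.1894, -0.3196, 0.0009], 0.79), ([0.6003, -0.3098, 0.0273], 0.61)]
stand wrist [([0.5338, -0.3243, 0.0028], 0.65)]
tab wrist [ 0.6048 -0.308   0.12  ] 323
tab wrist [ 0.4645 -0.3503  0.12  ] 254
tab wrist [ 0.3277 -0.4647  0.12  ] 310
tab wrist [ 0.299  -0.3441  0.12  ] 85
tab wrist [ 0.2086 -0.3191  0.12  ] 203
tab wrist [ 0.1368 -0.1919  0.12  ] 24
carrier1 wrist [([0.3193, -0.4739, 0.0023], 0.88), ([0.4616, -0.3499, 0.0239], 0.84), ([0.1868, -0.3214, 0.0054], 0.71), ([0.5998, -0.306, 0.0249], 0.63), ([0.284, -0.3525, -0.0013], 0.55)]
stand wrist [([0.5322, -0.3276, 0.0048], 0.82)]
t 39.7 pos [ 0.4204 -0.31    0.3597] op 0.0345 F [-0.1 -0.8 -0.3] ff 0.0
```

View pics/w3.png

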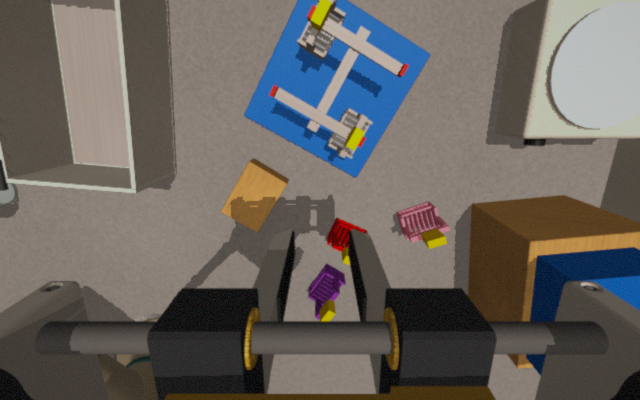

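```bash
cat >> h.py <<'E'
CH=np.array([0.5345,0.009,0]); SY=-0.504; OUT=np.array([-np.sin(SY),np.cos(SY),0])
def fetch(xy,s):
    """s=+1/-1: outward direction along the stand's y"""
    p=np.array([*xy,0.135]); gripper_to(0.042,25)
    hi=p+[0,0,.12]; r.move_to(hi,down(hi,np.pi/2+SY)); print("hit",r.move_l(p,vel=0.12,guard=5)); st()
    gripper_to(0,25); st()
    r.move_l(p+[0,0,.019],vel=0.06); st()
    r.move_l(p+[0,0,.019]+s*0.055*OUT,vel=0.08); st()
    r.move_l(p+[0,0,.135]+s*0.055*OUT,vel=0.15); r.hold(.1); st()
def stow(cx,cy):
    t=CH+cx*CX+cy*CY; hi=t+[0,0,.27]
    r.move_to(hi,down(hi,np.pi/2+YAW)); st()
    r.move_l(t+[0,0,.136],vel=0.15)
    print("touch",r.move_l(t+[0,0,.112],vel=0.03,guard=2.5)); st()
    gripper_to(0.042); r.move_l(t+[0,0,.27],vel=0.15); st()
E
python3 - <<'E'
from h import *
fetch((0.4648,-0.3508),-1); snap("side","s3")
E
```

```text
hit False
t 41.8 pos [ 0.4653 -0.3512  0.136 ] op 0.0418 F [ 0.6  0.1 -0. ] ff 0.0
t 42.4 pos [ 0.4648 -0.3509  0.1352] op 0.0119 F [ 0.  -0.4  0.8] ff 25.0
t 42.9 pos [ 0.465  -0.3509  0.1545] op 0.0117 F [-0.6 -0.2 -2.4] ff 25.0
t 43.7 pos [ 0.4382 -0.3988  0.1539] op 0.0119 F [ 0.4  0.3 -1.4] ff 25.0
t 44.7 pos [ 0.4378 -0.3984  0.2686] op 0.0116 F [-0.2  0.5 -1.8] ff 25.0
```

View pics/s3.png

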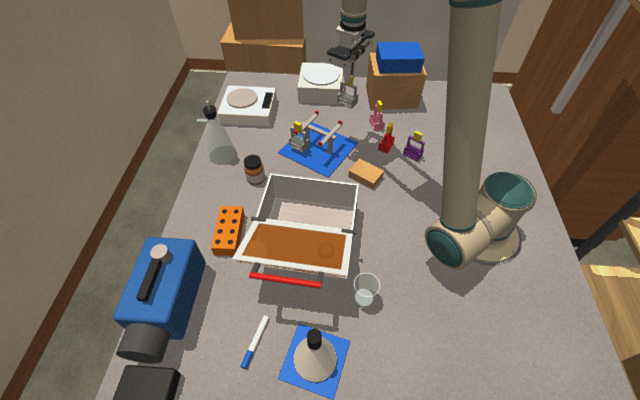

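The carrier is off its hook and upright in the gripper at (348,90).

Run:
```python
from h import *
p=np.array(telemetry.current_ee_pos()); p[2]=.30; r.move_l(p)
stow(-.065,-.005)
fetch((0.6030,-0.308),1)
p=np.array(telemetry.current_ee_pos()); p[2]=.30; r.move_l(p)
stow(.065,-.005)
r.move_l(CH+[0,-.10,.42]); snap("wrist","w4"); snap("side","s4")
show("carrier1","side"); show("flask","side"); show("carrier1","wrist"); show("lid_bar","side")
```

```text
t 46.6 pos [0.4698 0.0088 0.27  ] op 0.0117 F [-0.4  0.2 -1.7] ff 25.0
touch True
t 48.3 pos [0.469  0.0097 0.1159] op 0.012 F [-0.1  0.5  3.5] ff 25.0
t 50.2 pos [0.4687 0.0097 0.2691] op 0.042 F [-0.4  0.6 -1.2] ff 0.0
hit False
t 52.8 pos [ 0.6036 -0.3083  0.136 ] op 0.0423 F [-0.6  0.   0.2] ff 0.0
t 53.4 pos [ 0.603  -0.3082  0.1352] op 0.0122 F [-0.4  0.   1.6] ff 25.0
t 53.9 pos [ 0.6032 -0.3081  0.1546] op 0.012 F [ 0.8  0.7 -0.7] ff 25.0
t 54.7 pos [ 0.6295 -0.2599  0.154 ] op 0.0117 F [-0.8  0.1 -1.3] ff 25.0
t 55.7 pos [ 0.6289 -0.2596  0.2684] op 0.012 F [-0.1  0.7 -0.9] ff 25.0
t 57.1 pos [ 0.5993 -0.0027  0.2699] op 0.0118 F [-0.7 -0.4 -0.7] ff 25.0
touch True
t 58.8 pos [ 0.5985 -0.0018  0.116 ] op 0.0118 F [0.2 0.2 3.1] ff 25.0
t 60.6 pos [ 0.5983 -0.0015  0.269 ] op 0.0417 F [-0.6  0.6  0.4] ff 0.0
carrier1 side [([0.4711, 0.011, 0.0062], 0.98), ([0.6007, -0.0022, 0.004], 0.96), ([0.188, -0.3196, -0.0017], 0.88), ([0.2815, -0.356, 0.0022], 0.75), ([0.3116, -0.4751, -0.0019], 0.67), ([0.3623, -0.1987, -0.0016], 0.57)]
flask side [([0.4842, 0.4075, 0.006], 0.85)]
carrier1 wrist [([0.2835, -0.3518, 0.0007], 0.93), ([0.5984, 0.0002, 0.0063], 0.91), ([0.3177, -0.4744, 0.0002], 0.89), ([0.485, 0.4093, 0.001], 0.33)]
lid_bar side [([0.5604, 0.2975, 0.1996], 0.71)]
```

View pics/w4.png

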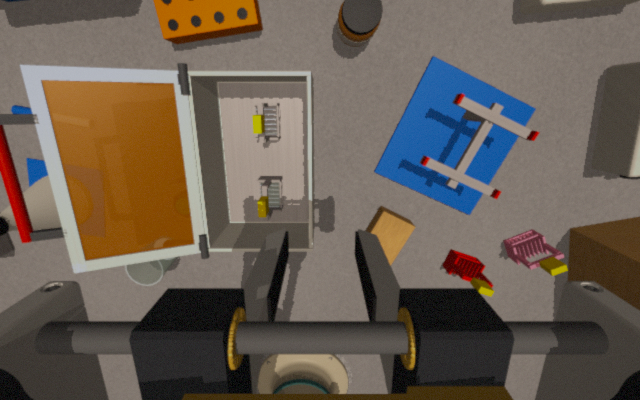

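View pics/s4.png

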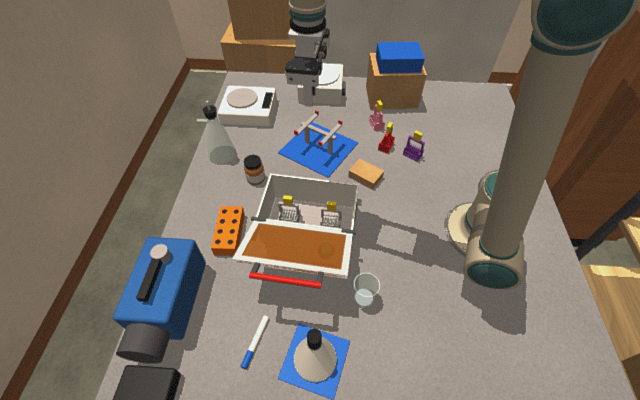

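Both carriers stand upright in the chamber, with tabs at (287,201) and (331,207) in the side view. All four hooks are empty and the flask is on the mat. Now I'll close the lid.

Run:
```python
from h import *
gripper_to(0.034,20)
p=np.array([0.5600,0.2969,0.2090]); hi=p+[0,0,.15]
mid=CH+[0,.1,.45]; r.move_l(mid,vel=.3); r.move_to(hi,down(hi,np.pi/2+YAW))
print(r.move_l(p,vel=0.08,guard=6)); st(); gripper_to(0,20); st()
swing(np.arange(2.65,0.5,-0.15),0,lambda t:0.08); st()
swing([0.45,0.35,0.28,0.2,0.12,0.06,0.02],0,lambda t:0.04); st()
print(r.move_l(bar_at(-.03)+TCP,vel=0.02,guard=5)); st(); r.hold(.3)
```

```text
False
t 68.0 pos [0.5602 0.297  0.2095] op 0.0339 F [ 0.1 -0.7  0.6] ff 0.0
t 68.4 pos [0.56   0.2968 0.2091] op 0.0133 F [ 0.1 -0.2  0.8] ff 20.0
2.5 [3.  4.9 1.5] 2.2 [2.2 7.2 6.5] 1.9 [2.3 4.8 8.7] 1.6 [2.2 0.7 5.4] 1.3 [ 3.6  0.3 -1.3] 1.0 [-2.3 -0.1 -1.1] 0.7 [-4.5  1.2 -1.3] 
t 76.7 pos [ 0.5263 -0.0872  0.2439] op 0.0134 F [-3.5  0.2 -1.4] ff 20.0
0.35 [-0.4  0.6 -1.4] 0.2 [ 0.5 -1.2 -1.9] 0.06 [ 0.2 -2.5 -1.9] 
t 80.6 pos [ 0.5236 -0.1191  0.1351] op 0.0135 F [-0.3 -2.  -2.3] ff 20.0
True
t 80.9 pos [ 0.5236 -0.1192  0.1338] op 0.0136 F [-1.4  0.8  4.2] ff 20.0
```

Run:
```python
from h import *
gripper_to(0.036); p=np.array(telemetry.current_ee_pos()); r.move_l(p+[0,0,.18],vel=.15); gripper_to(0,20)
hi=CH-.0*CX+.03*CY+[-.05,0,.40]; r.move_to(hi,down(hi,np.pi/2+YAW)); r.hold(.3)
im=snap("wrist","w5"); k=vision.get_calibration("wrist"); show("start_top","wrist"); show("lid_bar","wrist"); show("flask","wrist")
hsv=cv2.cvtColor(im,cv2.COLOR_RGB2HSV); m=cv2.inRange(hsv,(50,120,60),(80,255,255))
n,_,s,ce=cv2.connectedComponentsWithStats(m); i=1+s[1:,4].argmax()
for z in (.07,.08,.09): print(z,ray_plane(k,ce[i],z)[0].round(4),s[i,4])
snap("top"); show("lid_bar","top"); show("start_top","top"); snap("side"); show("start_top","side"); show("lid_bar","side");show("flask","side")
```

```text
start_top wrist [([0.4737, 0.1443, 0.0861], 0.61)]
lid_bar wrist [([0.5247, -0.1178, 0.1266], 0.9)]
flask wrist [([0.4856, 0.409, 0.0011], 0.63)]
0.07 [0.4784 0.1482 0.07  ] 320
0.08 [0.4768 0.1461 0.08  ] 320
0.09 [0.4753 0.144  0.09  ] 320
lid_bar top [([0.5239, -0.116, 0.1257], 0.56)]
start_top top [([0.4761, 0.1407, 0.0923], 0.58)]
start_top side [([0.4757, 0.1448, 0.091], 0.56), ([0.4827, 0.4083, 0.0066], 0.28)]
lid_bar side [([0.5242, -0.1187, 0.1277], 0.86)]
flask side [([0.4841, 0.4097, 0.0055], 0.67)]
```

View pics/w5.png

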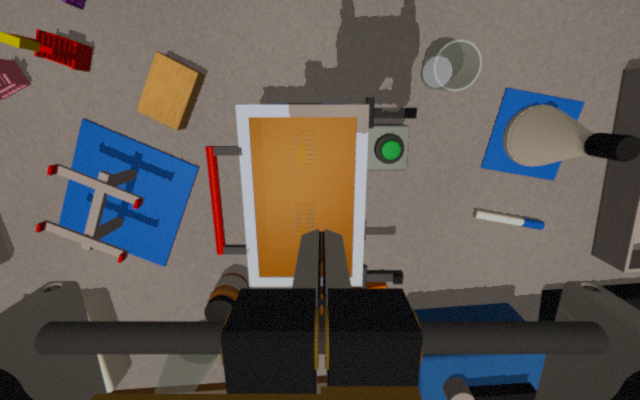

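The lid is shut with the carriers visible beneath it. The button is at (390,150) in the picture, which is about (0.475, 0.1435). Now I'll press it.

Run:
```python
from h import *
b=np.array([0.475,0.1435,0]); hi=b+[0,0,.25]
r.move_to(hi,down(hi,YAW)); r.move_l(b+[0,0,.125],vel=.15); r.hold(.2); st()
print("press",r.move_l(b+[0,0,.093],vel=.02,guard=12)); st(); r.hold(.3); st()
r.move_l(hi,vel=.15); r.move_l(b+[0,0,.40]); 
p=np.array([0.40,-0.1,0.42]); r.move_to(p,down(p,YAW)); r.hold(.5)
snap("side","s5"); show("flask","side"); show("lid_bar","side"); show("start_top","side"); show("carrier1","side"); st()
```

```text
t 88.2 pos [0.4756 0.1436 0.1259] op 0.0004 F [-0.3 -0.5  0.4] ff 0.0
press True
t 89.1 pos [0.475  0.1435 0.1072] op 0.0008 F [-1.2 -0.3  6.9] ff 3.1
t 89.4 pos [0.475  0.1435 0.1072] op 0.0006 F [-0.8 -0.   5.5] ff 3.2
flask side [([0.4849, 0.4101, 0.0059], 0.84), ([0.5268, -0.1163, 0.1272], 0.43)]
lid_bar side [([0.5237, -0.1173, 0.1293], 0.92), ([0.3608, -0.1991, -0.0001], 0.67)]
start_top side [([0.5357, 0.0081, -0.0017], 0.67), ([0.4781, 0.139, 0.0887], 0.56), ([0.5347, -0.3281, 0.0006], 0.56)]
carrier1 side [([0.2845, -0.354, -0.0016], 0.82), ([0.314, -0.4751, -0.0011], 0.77), ([0.1881, -0.3243, -0.0022], 0.73), ([0.7377, -0.1643, 0.0013], 0.27)]
t 93.5 pos [ 0.4  -0.1   0.42] op 0.0006 F [ 0.3  0.1 -0.1] ff 0.0
```

View pics/s5.png

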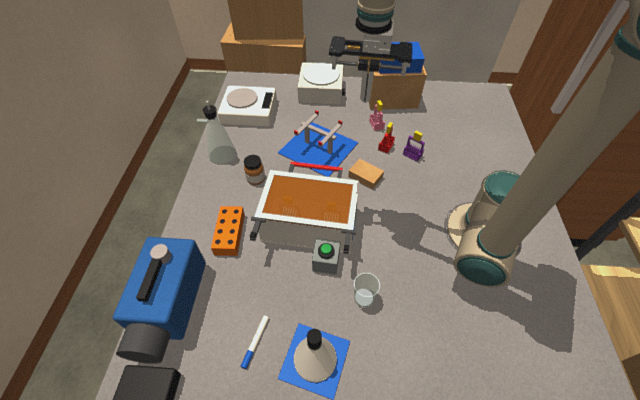

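The lid is shut and the flask stands on the mat. The steady press force was only about 6 N, so I'll press again stepwise to be sure the button bottoms out.

Run:
```python
from h import *
b=np.array([0.475,0.1435,0]); hi=b+[0,0,.25]
r.move_to(b+[0,0,.40],down(hi,YAW)); r.move_l(b+[0,0,.120],vel=.2)
for z in np.arange(.118,.094,-.0015):
    r.move_l(b+[0,0,z],vel=.02); r.hold(.1); f=telemetry.current_wrist_force()[2]; print(round(z,4),round(float(f),1),end='; ')
    if f>18: break
r.hold(.2); r.move_l(hi,vel=.2); r.move_l(b+[0,0,.40])
p=np.array([0.40,-0.1,0.42]); r.move_to(p,down(p,YAW)); r.hold(1)
snap("side"); show("flask","side"); show("lid_bar","side"); st()
```

```text
0.118 -0.2; 0.1165 -0.1; 0.115 -0.2; 0.1135 -0.4; 0.112 2.0; 0.1105 3.1; 0.109 2.5; 0.1075 4.0; 0.106 12.3; 0.1045 21.2; flask side [([0.4824, 0.407, 0.0042], 0.68), ([0.5344, -0.3293, 0.0011], 0.63), ([0.5259, -0.1195, 0.1258], 0.28)]
lid_bar side [([0.5246, -0.1154, 0.1273], 0.78)]
t 103.9 pos [ 0.4  -0.1   0.42] op 0.0006 F [-0.  -0.7  0.2] ff 0.0
```

The button clearly bottomed out this time: the spring ramp ended in a stiff stop. Handing in.

```bash
python3 -c "
from h import *
print(r.sign_off())"
```

```text
the job is handed in; nothing more can be done
None
```

The job is handed in at about 104 s: the flask stands on the mat, both carriers (only two were present) are upright in the shut chamber, and the start button was pressed to its stop and released; no verdict came back.

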